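Prove the watch tester's three contacts with the hand probe

TASK

Take the test probe from its stand and touch its tip onto the three sprung brass pads in the blue tester's sloping panel, in this order: the pad in the square collar, then in the wide round collar, then in the narrow round collar. Hold the probe square to the sloping panel and press each pad lightly about half-way in (4 to 5 mm, never to its stop) for half a second. Then stand the probe back in its stand, fully home and let go, leaving the other things on the bench where they are.

Things in the scene. Friction and masses are not known exactly. Their poses are not given: they have to be found in the camera images.
- probe: Test probe, 140 mm long, about 60 g. Origin at the very tip (the round end of the needle); its z axis runs along the probe from tip to handle. From the tip: a steel needle of 5 mm diameter with a round end for 60 mm, then a black flange of 26 mm diameter, 6 mm thick, then a round black handle of 18 mm diameter, 70 mm long. At the start it stands upright in its stand with its tip 15 mm above the bench.
- probe_grip (a point): Centre of the probe's handle, on its axis, 101 mm from the tip, 116 mm above the bench while it stands in its stand; here to grip it. Same axes as the probe.
- stand: Probe stand fixed to the bench: aluminium block 70 x 70 mm, 75 mm tall, with one upright through-hole of 14 mm diameter in the middle. Origin at the centre of its underside, z up. The probe's flange rests on the block's top, with the needle in the hole. It may be on either side of the tester.
- tester: Blue watch tester fixed to the bench, 260 mm deep (its x), 300 mm wide (its y), flat top 130 mm high with a capped glass jar fixed on it (top of the jar 285 mm above the bench, 66 mm behind the tester's middle, 120 mm wide). Origin at the centre of its underside. Its panel faces the robot and slopes 38 degrees from level: from 30 mm high at the front edge to 130 mm high 128 mm further back. The three contact nodes stand in a row across it, about 90 mm apart, in any order.
- square_node: Fixed steel contact node with a square collar, 36 x 36 mm outside, standing 28 mm out of the sloping panel and square to it. It has a round bore of 16 mm diameter with a sprung brass pad inside. Origin on the panel's surface under the bore's axis; this frame is upright (z is vertical), yawed with the tester.
- square_node_face (a point): Centre of the brass pad's outer face inside the square collar; 16 mm below the collar's rim when not pressed; the pad is 13 mm in diameter. Its z axis points out of the panel along the bore (38 degrees from vertical, leaning towards the robot). It moves with the pad.
- square_node_pad (a joint): How far the pad in the square collar is pushed in along the bore: 0 out, 0.010 m at its stop. Springs back by itself; 1 N to start, 3.5 N at the stop.
- wide_node: Fixed steel contact node with a wide round collar, 42 mm outside diameter, standing 28 mm out of the sloping panel and square to it. It has a round bore of 16 mm diameter with a sprung brass pad inside. Origin on the panel's surface under the bore's axis; this frame is upright (z is vertical), yawed with the tester.
- wide_node_face (a point): Centre of the brass pad's outer face inside the wide round collar; 16 mm below the collar's rim when not pressed; the pad is 13 mm in diameter. Its z axis points out of the panel along the bore (38 degrees from vertical, leaning towards the robot). It moves with the pad.
- wide_node_pad (a joint): How far the pad in the wide round collar is pushed in along the bore: 0 out, 0.010 m at its stop. Springs back by itself; 1 N to start, 3.5 N at the stop.
- narrow_node: Fixed steel contact node with a narrow round collar, 24 mm outside diameter, standing 28 mm out of the sloping panel and square to it. It has a round bore of 16 mm diameter with a sprung brass pad inside. Origin on the panel's surface under the bore's axis; this frame is upright (z is vertical), yawed with the tester.
- narrow_node_face (a point): Centre of the brass pad's outer face inside the narrow round collar; 16 mm below the collar's rim when not pressed; the pad is 13 mm in diameter. Its z axis points out of the panel along the bore (38 degrees from vertical, leaning towards the robot). It moves with the pad.
- narrow_node_pad (a joint): How far the pad in the narrow round collar is pushed in along the bore: 0 out, 0.010 m at its stop. Springs back by itself; 1 N to start, 3.5 N at the stop.
- blower: Bystander, not to be disturbed: black rubber dust blower, 60 mm wide, 100 mm tall, standing on the bench. Origin at the centre of its underside.
- loupe: Bystander, not to be disturbed: black eye loupe, 38 mm wide, 30 mm tall, on the flat top of the tester beside the jar. Origin at the centre of its underside.
- bezel: Bystander, not to be disturbed: loose steel watch bezel ring, 42 mm across, 6 mm thick, flat on the bench. Origin at the centre of its underside.
- dish: Bystander, not to be disturbed: white ceramic parts dish, 70 mm across, 22 mm tall. Origin at the centre of its underside.
- screwdriver: Bystander, not to be disturbed: small screwdriver lying on the bench, 130 mm long, along its x axis, handle to -x.
- oil_bottle: Bystander, not to be disturbed: small amber oil bottle, 28 mm wide, 55 mm tall. Origin at the centre of its underside.
- watch_head: Bystander, not to be disturbed: steel watch head lying on the bench, 50 mm long, 10 mm tall. Origin at the centre of its underside.

How it is judged:
By the outcome, as a careful person would: the job done as asked, in the order asked, and still so for the second after the job is handed in, with the robot touching nothing.
It also fails if it takes over 64 s, if anything falls off the work surface, if the arm or the gripper's body presses on something with over 40 N, if the wrist force passes 120 N, or if a joint passes its speed limit or range.

ROBOT

A 6-joint arm with a two-finger parallel gripper is mounted at the origin on the work surface. World frame = base frame: x ahead of the robot, y to its left, z up, the work surface at z = 0. Lengths are in m, angles in rad, forces in N, time in s.
With the tool pointing down it reaches from about 0.225 to 0.875 m from the base axis. Payload 3.4 kg.
Tool frame: the origin (TCP) lies midway between the tips of the shut fingers; the grasp point (between the pads) lies 19 mm behind it; z points along the fingers, y is the line along which they close (so a half turn about z gives the same grasp; the last joint's range is limited). The gripper opens to 85 mm and grips with 20 to 120 N. Pads are 22 mm wide; open, the fingers measure 114 mm over their backs; the gripper's body (76 mm by 85 mm) begins 54 mm behind the grasp point. The pads swing forward as they close: fully open they stand 13 mm farther back than shut.
Start: joints at [-1.276, 0.276, 1.505, -0, 1.361, -0.121], TCP at [0.232, -0.526, 0.211] pointing down, gripper open.
Joint ranges: [-2.89, 2.89], [-0.75, 2.08], [0.22, 2.7], [-1.18, 4.32], [0.11, 2.71], [-2.7, 2.7]. Speed limits (rad/s): [2.57, 2.57, 3.14, 3.14, 3.14, 3.14].

INTERFACE

Orientations are given as a unit quaternion [w, x, y, z].
In Python, from rig import * gives the robot as it stands.
- The arm moves only by the tool apply_moves, never from a script. Its argument "steps" is one flat list of numbers, 4 for each row, row after row: the shift along the world's x, y, z in cm, then the turn about the world's z in degrees. A call has 1 to 8 rows; each row is the pose to reach, as a shift and turn from the pose commanded when the call began; what a row does not reach only later rows make up. A row lasts 1/12 s, in which the tool goes at most 41.7 mm and 7.16 degrees, less where a joint would pass 70% of its speed; a pose out of reach is approached as far as the arm can. A call with a gripper value outside its range is refused whole. "jaw" is the closure in counts, from 0 (fully open) to 255 (shut), set as the call begins (left out, the last holds). The fingers move at their own pace and stop on an object; "newtons" is the grip in N (left out, the last holds). Time passes only in rows, so rows that repeat a pose let the fingers close. It gives the time, the measured TCP pose, the force, the opening and the grip force at its end, in the units of the state.
- get_state(): the state, without advancing time (a new reading comes with each control period).
- get_image(name): name is "scene" or "top" or "wrist"; returns the picture (400x640x3 uint8, red, green, blue); there is no depth.
- calibration(name): a dict with "fx", "fy", "cx", "cy" (pixels), "xyz" and "rotation" of the camera in the world. Camera axes: x right, y up, looking along -z (the intrinsics and any distortion apply to the point x, -y, -z); pixel columns grow to the right and rows downward; lengths in m; the calibration is good to about 2 mm. A picture is of the moment at which its call begins: read the wrist's pose just before it. calibration takes no time and is no camera call; for the wrist camera it gives the pose at the moment of the call.
- sign_off(): hands the job in; it is judged then, once.
The state is a dict: "clock": time; "qpos": joint angles; "qd": joint speeds; "effort": joint torques, N m; "position": TCP position; "ee_rot": TCP orientation; "contact_force": force on the tool from outside, world axes, zero at the start; "moment": the same for the moment, N m; "width": finger opening in m; "gripper_force": force on a finger pad.
Only numpy, scipy, OpenCV 4.12 (cv2) and the standard library are available. Lean on these libraries where they do the work, as an engineer would, in place of code of your own. Each camera call takes 0.05 s, during which the arm holds its last target. There are 200 camera calls.

## Working session

There is one attempt and no reset: what is moved stays moved. The work goes in short steps, Python scripts to look and compute and a tool call to move; the robot and the scene stay as the last step left them, time stands still between calls to the robot, and variables do not carry over. Pictures are saved under pics/ and viewed, at most 10 in all, crops included, and the job is handed in when it is done.

Besides the shell and the picture viewer there is one more tool, called as a command line: name --argument value ..., lists and objects as JSON in quotes. apply_moves: Moves the arm, as the interface text tells. Its arguments: {"type":"object","properties":{"steps":{"type":"array","items":{"type":"number"}},"jaw":{"type":"number"},"newtons":{"type":"number"}},"required":["steps"]}

```bash
ls; mkdir -p pics; python3 - <<'E'
from rig import *
import cv2
s=get_state(); print({k:s[k] for k in('position','ee_rot','width','clock')})
for n in('scene','top','wrist'):
    c=calibration(n); print(n,c); cv2.imwrite(f'pics/{n}0.png',get_image(n)[:,:,::-1])
E
```

```text
pics
{'position': array([ 0.23208853, -0.52548432,  0.20964219]), 'ee_rot': array([-8.93983976e-04,  9.78470349e-01,  2.06385490e-01, -7.82296949e-05]), 'width': 0.08541930026002378, 'clock': 0.0}
scene {'fx': 407.9206886379974, 'fy': 407.9206886379974, 'cx': 318.37076169435045, 'cy': 196.46403165064797, 'xyz': array([1.06516155, 0.1117183 , 0.79371263]), 'rotation': array([0.60181833, 0.19346068, 0.24480341, 0.73515913])}
top {'fx': 446.08109435516326, 'fy': 446.08109435516326, 'cx': 320.39635964635914, 'cy': 195.8134476063189, 'xyz': array([ 0.49712042, -0.01038727,  1.14893614]), 'rotation': array([-0.70119811, -0.02242192,  0.01901715,  0.71236004])}
wrist {'fx': 333.9465217849979, 'fy': 333.9465217849979, 'cx': 320.6875120583981, 'cy': 195.99948950838018, 'xyz': array([ 0.29407262, -0.49824105,  0.37292171]), 'rotation': array([ 0.83010145, -0.1129905 ,  0.07424883, -0.54097305])}
```

View pics/top0.png

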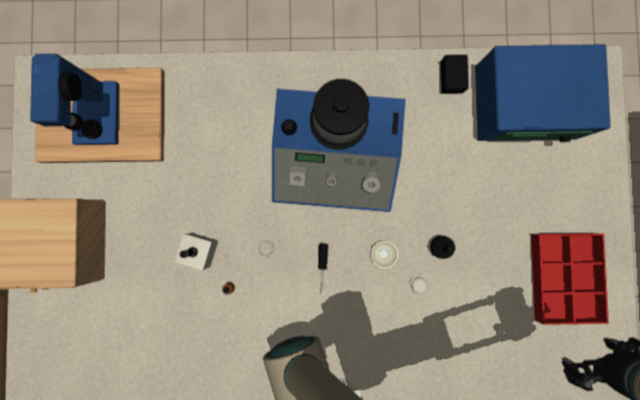

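View pics/scene0.png

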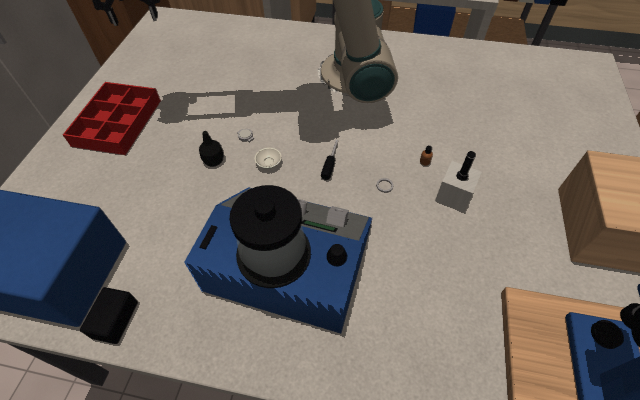

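```bash
cat > h.py <<'E'
from rig import *
import cv2, numpy as np
from scipy.spatial.transform import Rotation as R
def rot(c): return R.from_quat(np.roll(c['rotation'],-1)).as_matrix()
def ray(c,p):
    d=rot(c)@np.array([(p[0]-c['cx'])/c['fx'],-(p[1]-c['cy'])/c['fy'],-1]); return np.array(c['xyz']),d/np.linalg.norm(d)
def onplane(c,p,n,k):   # n.x=k
    o,d=ray(c,p); return o+d*((k-n@o)/(n@d))
def onz(c,p,z): return onplane(c,p,np.array([0,0,1.]),z)
def proj(c,X):
    q=rot(c).T@(np.array(X)-c['xyz']); return c['cx']+c['fx']*q[0]/-q[2], c['cy']-c['fy']*q[1]/-q[2]
def crop(im,x,y,w,h,s): return cv2.resize(im[y:y+h,x:x+w],None,fx=s,fy=s,interpolation=cv2.INTER_CUBIC)
E
python3 - <<'E'
from h import *
im=cv2.imread('pics/top0.png')
a=crop(im,262,80,160,140,5); b=crop(im,160,225,100,75,4)
cv2.imwrite('pics/z1.png',a[:600]); 
o=np.zeros((600,800,3),np.uint8); o[:]=a[50:650]; o[0:300,0:0]=0
cv2.imwrite('pics/z1.png',o); cv2.imwrite('pics/z2.png',crop(im,165,225,80,72,8))
c=calibration('top')
for n,p,z in [('standtop',(196,251),.075),('blower',(443,246),.05),('tBL',(277,90),.13),('tBR',(405,98),.13),('tFL',(273,203),.03),('tFR',(390,211),.03)]: print(n,onz(c,p,z).round(4))
E
```

```text
standtop [0.4324 0.2946 0.075 ]
blower [ 0.4338 -0.3038  0.05  ]
tBL [0.8046 0.0909 0.13  ]
tBR [ 0.7807 -0.2054  0.13  ]
tFL [0.5466 0.1138 0.03  ]
tFR [ 0.5219 -0.1793  0.03  ]
```

View pics/z1.png

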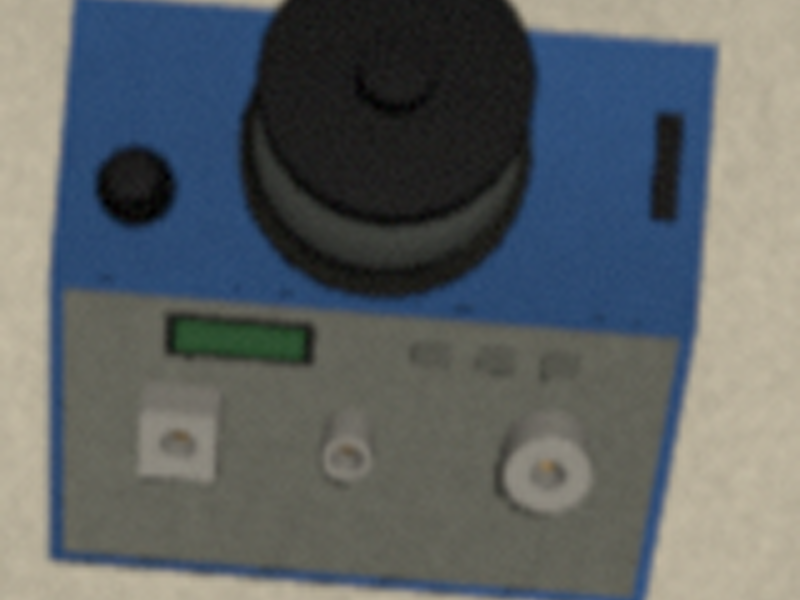

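View pics/z2.png

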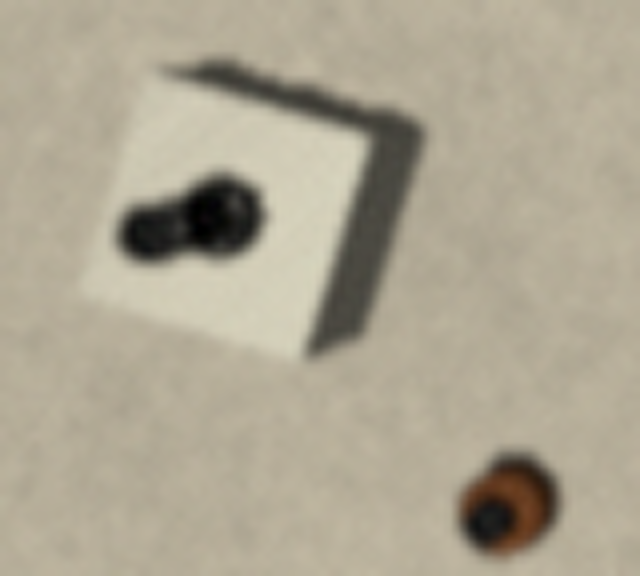

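```bash
python3 - <<'E'
from h import *
c=calibration('top')
f=lambda u,v,s,x,y:((u+.5)/s-.5+x,(v+.5)/s-.5+y)
C=np.mean([onz(c,f(u,v,8,165,225),.075) for u,v in[(150,72),(372,133),(307,357),(80,293)]],axis=0)
print('stand',C, 'handle top',onz(c,f(150,232,8,165,225),.151))
P={k:onz(c,f(u,v,5,262,90),z) for k,u,v,z in[('BL',77,-1,.13),('BR',716,45,.13),('FL',52,558,.03),('FR',643,598,.03),('RL',55,290,.13),('RR',695,330,.13)]}
for k in P: print(k,P[k].round(4))
for a,b in('BL','BR'),('FL','FR'),('RL','RR'):
    d=P[a]-P[b]; print(a,np.degrees(np.arctan2(-d[0],d[1])),np.linalg.norm(d))
cen=(P['BL']+P['BR']+P['FL']+P['FR'])/4; print('centre',cen)
yaw=np.radians(-4.8); xh=np.array([np.cos(yaw),np.sin(yaw),0]); n=-np.sin(np.radians(38))*xh+np.cos(np.radians(38))*np.array([0,0,1.])
front=cen-.13*xh; front[2]=.03
k=n@front
for nm,u,v in('sq',178,445),('nar',347,457),('wide',547,474):
    r=onplane(c,f(u,v,5,262,90),n,k+.028); print(nm,'rim',r.round(4),'pad',(r-.016*n).round(4))
s=calibration('scene'); print(n,[np.round(proj(s,C),1)],proj(s,cen))
E
```

```text
stand [0.43190248 0.30189185 0.075     ] handle top [0.43173238 0.30132366 0.151     ]
BL [0.806  0.0909 0.13  ]
BR [ 0.7793 -0.2049  0.13  ]
FL [0.5512 0.1163 0.03  ]
FR [ 0.5264 -0.1799  0.03  ]
RL [0.67   0.1024 0.13  ]
RR [ 0.6466 -0.1917  0.13  ]
BL -5.165456399453042 0.29701733399138047
FL -4.781928388665882 0.297221262723402
RL -4.548224680442432 0.29504614635399445
centre [ 0.66573374 -0.04439592  0.08      ]
sq rim [0.5994 0.0478 0.1094] pad [0.6092 0.047  0.0968]
nar rim [ 0.5925 -0.0312  0.1092] pad [ 0.6023 -0.032   0.0966]
wide rim [ 0.5831 -0.1247  0.108 ] pad [ 0.5929 -0.1255  0.0954]
[-0.61350226  0.05151722  0.78801075] [array([460.4, 176.7])] (np.float64(286.04511054192295), np.float64(237.5386515022255))
```

apply_moves --steps '[1,3.5,1,-4,2,7,2,-8,3,10.5,3,-12,4,14,4,-16,5,17.5,4,-20,6,21,4,-24,7,24.5,4,-28,8,28,4,-28.6]' --jaw 0

```text
clock: 0.82
position: [0.3122, -0.2442, 0.2504]
ee_rot: [-0.0, 0.999, -0.043, 0.0]
contact_force: [0.5, 0.5, -0.9]
width: 0.0854
gripper_force: 0.0
```

apply_moves --steps '[1,3.5,0,0,2,7,0,0,3,10.5,0,0,4,14,0,0,5,17.5,0,0,6,21,0,0,7,24.5,0,0,8,28,0,0]'

```text
clock: 1.48
position: [0.3921, 0.0358, 0.2506]
ee_rot: [0.0, 0.999, -0.042, 0.0]
contact_force: [0.6, -0.6, -0.2]
width: 0.0853
gripper_force: 0.0
```

apply_moves --steps '[1,3.5,0,0,2,7,0,0,3,10.5,0,0,3.5,14,0,0,4,17.5,0,0,4,21,0,0,4,24.5,0,0,4,26.7,0,0]'

```text
clock: 2.15
position: [0.4318, 0.3042, 0.25]
ee_rot: [-0.001, 0.999, -0.041, -0.0]
contact_force: [0.4, -0.9, 0.2]
width: 0.0855
gripper_force: 0.0
```

```bash
python3 - <<'E'
from h import *
s=get_state(); print(s['position'],s['qpos'],s['contact_force'])
c=calibration('wrist'); im=get_image('wrist')[:,:,::-1]; cv2.imwrite('pics/w1.png',im)
print(proj(c,[.4318,.3015,.151]),proj(c,[.4318,.3015,.075]))
E
```

```text
[0.43179471 0.30422208 0.25000721] [4.81008209e-01 1.84666986e-01 1.53082227e+00 1.36860426e-03
 1.42626371e+00 2.13309022e+00] [ 0.38553402 -0.93882555  0.17275675]
(np.float64(324.16721553388123), np.float64(189.4187995165721)) (np.float64(323.4527406617134), np.float64(170.99691447892874))
```

View pics/w1.png

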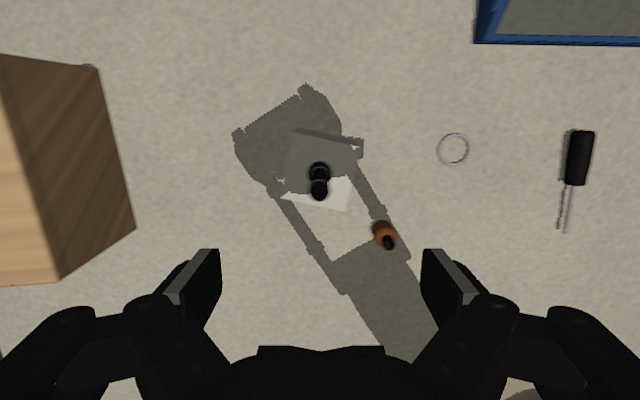

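apply_moves --steps '[0,0,-4,0,0,0,-8,0,0,0,-11,0,0,0,-13,0,0,0,-14.5,0,0,0,-15.3,0,0,0,-15.3,0,0,0,-15.3,0]'

```text
clock: 2.87
position: [0.4325, 0.3009, 0.0977]
ee_rot: [0.0, 0.999, -0.042, -0.0]
contact_force: [0.5, 0.2, 0.8]
width: 0.0854
gripper_force: 0.0
```

apply_moves --steps '[0,0,0,0,0,0,0,0,0,0,0,0,0,0,0,0,0,0,0,0,0,0,0,0,0,0,0,0,0,0,0,0]' --jaw 255 --newtons 25

```text
clock: 3.53
position: [0.4322, 0.301, 0.0976]
ee_rot: [0.0, 0.999, -0.042, 0.0]
contact_force: [-0.9, -0.3, -0.2]
width: 0.0174
gripper_force: 27.1
```

apply_moves --steps '[0,0,1,0,0,0,2.2,0,0,0,3.4,0,0,0,4.4,0,0,0,5.2,0,0,0,5.2,0,0,0,5.2,0]'

```text
clock: 4.12
position: [0.4324, 0.301, 0.15]
ee_rot: [-0.0, 0.999, -0.042, 0.0]
contact_force: [-0.3, 0.2, -1.5]
width: 0.0172
gripper_force: 27.1
```

apply_moves --steps '[-1.26,0.11,0,0,-2.06,0.17,-0.1,0,-2.86,0.24,-0.25,0,-3.64,0.31,-0.47,0,-4.39,0.37,-0.77,0,-5.11,0.43,-1.12,0,-5.67,0.48,-1.45,0,-6.2,0.52,-1.82,0]'

```text
clock: 4.78
position: [0.3695, 0.3064, 0.1311]
ee_rot: [-0.0, 0.999, -0.041, 0.0]
contact_force: [2.3, 0.3, 2.2]
width: 0.0173
gripper_force: 27.5
```

```bash
python3 - <<'E'
from h import *
s=get_state(); print(s['position'],s['ee_rot'],s['contact_force'],s['width'])
c=calibration('wrist'); im=get_image('wrist')[:,:,::-1]; cv2.imwrite('pics/w2.png',im)
t=s['position']; g=t+[0,0,.019]
yaw=np.radians(-4.8); xh=np.array([np.cos(yaw),np.sin(yaw),0])
for th in(30,34,38,42):
    r=np.radians(th); n=-np.sin(r)*xh+np.cos(r)*np.array([0,0,1])
    print(th,np.round(proj(c,g-.101*n),1),np.round(proj(c,g-.041*n),1))
E
```

```text
[0.36950127 0.30636003 0.13110705] [-9.01032435e-05  9.99139489e-01 -4.14761171e-02  6.64276834e-05] [2.31211833 0.30542649 2.24773147] 0.017281591633742106
30 [320.8 129.3] [320.8 191.2]
34 [320.8 120.6] [320.8 187.6]
38 [320.8 112. ] [320.8 184.2]
42 [320.8 103.3] [320.8 181.1]
```

View pics/w2.png

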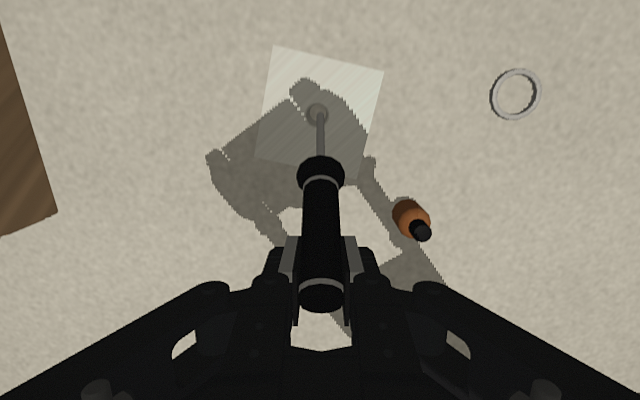

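apply_moves --steps '[-0.6,0.05,0.8,0,-1.2,0.1,1.6,0,-1.84,0.15,2.4,0,-1.84,0.15,5,0,-1.84,0.15,7,0,-1.84,0.15,8,0,-1.84,0.15,8,0,-1.84,0.15,8,0]'

```text
clock: 5.5
position: [0.3512, 0.3074, 0.2114]
ee_rot: [0.0, 0.999, -0.042, -0.0]
contact_force: [-0.1, 0.2, -1.5]
width: 0.0173
gripper_force: 27.2
```

```bash
python3 - <<'E'
from h import *
s=get_state(); print(s['position'],s['contact_force'])
c=calibration('wrist'); im=get_image('wrist')[:,:,::-1]; cv2.imwrite('pics/w3.png',im)
cv2.imwrite('pics/w3z.png',crop(im,260,80,120,100,6))
t=s['position']; g=t+[0,0,.019]
yaw=np.radians(-4.8); xh=np.array([np.cos(yaw),np.sin(yaw),0])
for th in(34,38,42):
    r=np.radians(th); n=-np.sin(r)*xh+np.cos(r)*np.array([0,0,1]); p=np.cos(r)*xh+np.sin(r)*np.array([0,0,1])
    print(th,[np.round((np.array(proj(c,g-d*n+e*p))-[260,80])*6,0) for d,e in((.101,0),(.041,.0025),(.041,.013),(.035,.013),(-.035,.009))])
E
```

```text
[0.35117927 0.30739724 0.21141554] [-0.11452619  0.21440495 -1.49132965]
34 [array([364., 243.]), array([365., 627.]), array([365., 546.]), array([365., 596.]), array([ 366., 1441.])]
38 [array([364., 191.]), array([365., 608.]), array([365., 531.]), array([365., 585.]), array([ 366., 1463.])]
42 [array([364., 140.]), array([365., 590.]), array([365., 517.]), array([365., 575.]), array([ 366., 1483.])]
```

View pics/w3z.png

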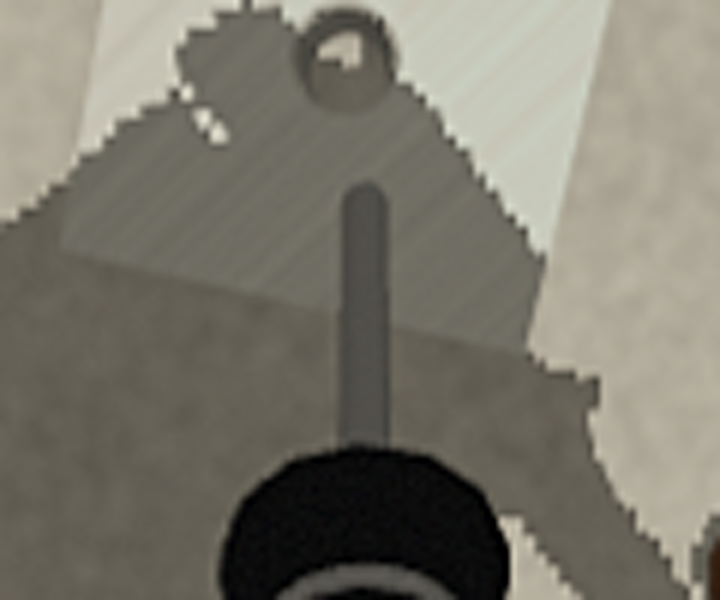

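```bash
python3 - <<'E'
from h import *
im=cv2.imread('pics/w3.png'); g=cv2.cvtColor(im,cv2.COLOR_BGR2GRAY).astype(int)
print('col321',[(r,g[r,321]) for r in range(104,340,2)])
for r in (120,130,140,160,170,175,180,190,200,210,220,230,240,260,280,300): 
    row=g[r,270:372]; print(r,' '.join(map(str,row[::3])))
E
```

```text
col321 [(104, np.int64(110)), (106, np.int64(109)), (108, np.int64(114)), (110, np.int64(89)), (112, np.int64(79)), (114, np.int64(79)), (116, np.int64(80)), (118, np.int64(80)), (120, np.int64(79)), (122, np.int64(80)), (124, np.int64(79)), (126, np.int64(79)), (128, np.int64(78)), (130, np.int64(79)), (132, np.int64(80)), (134, np.int64(79)), (136, np.int64(80)), (138, np.int64(79)), (140, np.int64(80)), (142, np.int64(80)), (144, np.int64(80)), (146, np.int64(79)), (148, np.int64(80)), (150, np.int64(79)), (152, np.int64(82)), (154, np.int64(44)), (156, np.int64(9)), (158, np.int64(9)), (160, np.int64(14)), (162, np.int64(8)), (164, np.int64(11)), (166, np.int64(13)), (168, np.int64(14)), (170, np.int64(10)), (172, np.int64(6)), (174, np.int64(66)), (176, np.int64(85)), (178, np.int64(15)), (180, np.int64(10)), (182, np.int64(11)), (184, np.int64(12)), (186, np.int64(9)), (188, np.int64(12)), (190, np.int64(7)), (192, np.int64(14)), (194, np.int64(10)), (196, np.int64(5)), (198, np.int64(14)), (200, np.int64(11)), (202, np.int64(13)), (204, np.int64(9)), (206, np.int64(12)), (208,
[... 2496 characters left out ...]
11 94 184 178 178 175 172 176 175 178 177 175
220 167 169 166 166 181 98 99 98 93 94 105 4 11 13 11 12 10 11 13 11 11 8 13 0 180 179 178 176 177 173 176 179 171 175
230 171 173 169 172 172 169 170 173 99 96 105 7 9 8 10 12 13 5 10 10 10 10 9 0 174 171 171 174 173 171 171 176 181 177
240 171 172 171 169 174 162 66 66 68 41 13 10 11 12 9 10 13 13 8 8 11 8 10 9 14 69 66 68 64 180 176 176 178 168
260 17 17 14 10 69 68 66 68 27 15 10 13 14 10 16 12 10 12 9 12 10 13 9 9 12 11 61 67 68 67 73 16 16 17
280 19 21 18 16 18 17 7 94 19 12 12 3 61 74 83 81 81 79 82 81 86 78 20 5 7 18 18 91 12 17 18 17 18 20
300 15 16 15 16 17 16 17 14 20 13 11 12 9 10 8 14 11 9 7 10 6 10 14 13 5 23 20 15 14 18 17 16 17 16
```

View pics/w3.png

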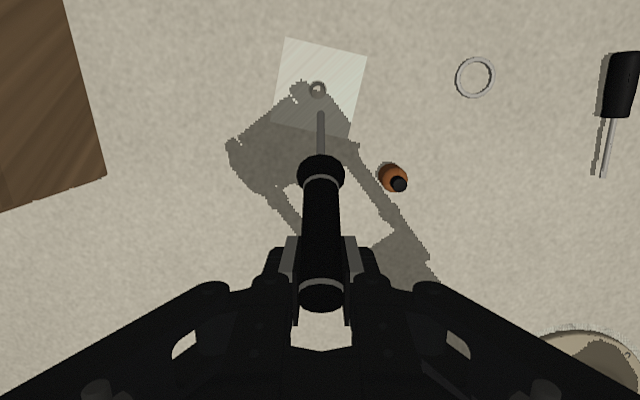

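```bash
cat > fit.py <<'E'
from h import *
from scipy.optimize import least_squares
yaw=np.radians(-4.8); xh=np.array([np.cos(yaw),np.sin(yaw),0]); Z=np.array([0,0,1.]); yh=np.cross(Z,xh)
def model(v,c,t):
    th,u,z=v; r=np.radians(th); n=-np.sin(r)*xh+np.cos(r)*Z; p=np.cos(r)*xh+np.sin(r)*Z
    T=t+u*xh+z*Z   # tip
    q=lambda a,b,w=0:np.array(proj(c,T+a*n+b*p+w*yh))
    vd=(T-c['xyz'])/np.linalg.norm(T-c['xyz'])
    s=T+.0025*n; e=xh-vd*(xh@vd); e/=np.linalg.norm(e)
    return np.array([proj(c,s+.0025*e)[1],q(.060,.013)[1],q(.136,.009)[1],q(.136,-.009)[1],
      (q(.063,0,.013)-q(.063,0,-.013))[0],(q(.136,0,.009)-q(.136,0,-.009))[0],(q(.01,0,.0025)-q(.01,0,-.0025))[0]])
E
python3 - <<'E'
from fit import *
c=calibration('wrist'); t=get_state()['position']; print(rot(c)@[0,0,-1],c['xyz']-t)
obs=np.array([109.7,153.7,283,312.5,-48,-45,-7.6])
w=np.array([1,1,.5,.5,.5,.5,1])
for k in (w,w*[1,1,0,1,1,1,0]):
    r=least_squares(lambda v:(np.abs(model(v,c,t))-np.abs(obs))*k,[35,.06,-.06],x_scale=[10,.01,.01])
    print(r.x,model(r.x,c,t).round(1), 'obs',obs)
print('38:',model([38,.0622,.019-.0796],c,t).round(1))
E
```

```text
[-0.26874128  0.02055487 -0.96299305] [ 0.06775867 -0.00529996  0.16305545]
[30.30578714  0.06155363 -0.07111818] [110.5 152.7 287.4 308.9 -47.3 -45.3  -7.6] obs [109.7 153.7 283.  312.5 -48.  -45.   -7.6]
[31.25546022  0.06217761 -0.06920911] [109.7 153.7 291.9 312.4 -47.7 -45.4  -7.6] obs [109.7 153.7 283.  312.5 -48.  -45.   -7.6]
38: [110.3 168.4 324.  335.9 -48.3 -44.1  -7.9]
```

```bash
python3 - <<'E'
from fit import *
c=calibration('wrist'); t=get_state()['position']
print('hole',onz(c,(317.3,89.5),.075), [onz(c,p,.075).round(4) for p in((285,37),(367,56))])
im=get_image('top')[:,:,::-1]; s=get_image('scene')[:,:,::-1]
ct=calibration('top'); cs=calibration('scene')
for th,u,z in((38,.0622,.019-.0796),(31.2,.062,-.0692)):
    r=np.radians(th); n=-np.sin(r)*xh+np.cos(r)*Z; T=t+u*xh+z*Z
    print(th,[[np.round(proj(k,T+a*n),1) for a in(0,.06,.136)] for k in(ct,cs)])
x,y=[int(v) for v in proj(ct,t)]; a=crop(im,x-40,y-70,80,100,6)
x2,y2=[int(v) for v in proj(cs,t)]; b=crop(s,x2-33,y2-50,66,100,6)
print(x-40,y-70,x2-33,y2-50)
cv2.imwrite('pics/ts.png',np.hstack([a[:600,:400],b[:600,:396]]) if 0 else np.hstack([a[:,40:440],b]))
E
```

```text
hole [0.42942304 0.30317715 0.075     ] [array([0.4725, 0.326 , 0.075 ]), array([0.4524, 0.2597, 0.075 ])]
38 [[array([183.2, 262.1]), array([174.7, 281.6]), array([162.6, 309.5])], [array([469.9, 147.7]), array([477.6, 119.7]), array([488. ,  82.6])]]
31.2 [[array([184.4, 261.8]), array([175.6, 278.7]), array([163.1, 302.9])], [array([468.7, 150.4]), array([476.8, 123.1]), array([487.8,  86.3])]]
131 224 447 56
```

View pics/ts.png

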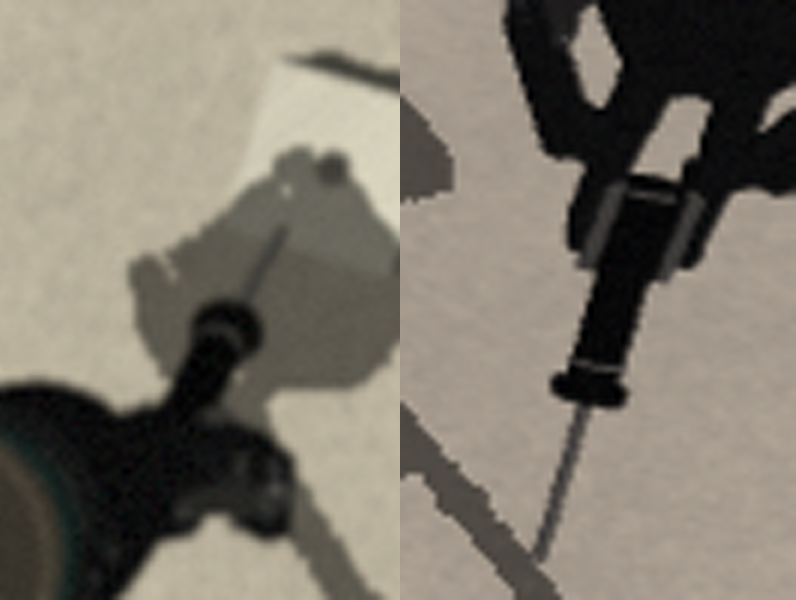

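```bash
python3 - <<'E'
from fit import *
c=calibration('wrist'); t=get_state()['position']
obs=np.array([109.7,153.7,283,312.5,-48,-45,-7.6])
ct=calibration('top'); cs=calibration('scene')
def pts(v):
    th,u,z,s=v; r=np.radians(th); n=-np.sin(r)*xh+np.cos(r)*Z; T=t+u*xh+z*Z+s*yh
    return np.concatenate([proj(ct,T+.001*n),proj(ct,T+.063*n),proj(cs,T+.001*n),proj(cs,T+.063*n)])
o2=np.array([184.7,260.7,174.7,277.6,469.7,148.2,477.6,119.9])
k=np.array([1,1,0,0,.3,0,.5])
def res(v,wz=1): return np.concatenate([(model(v[:3],c,t)-obs)*k*.7,(pts(v)-o2)*wz])
for wz in(1,0.01):
    r=least_squares(lambda v:res(v,wz),[35,.06,-.06,0],x_scale=[10,.01,.01,.01]); th,u,z,s=r.x
    print(r.x.round(4),res(r.x,1).round(1)); 
    R_=np.radians(th); d=(.019-z)/np.cos(R_); print('axis at grasp height: d',d,'u',u-d*np.sin(R_))
E
```

```text
[ 3.0486e+01  6.2700e-02 -6.3200e-02 -7.0000e-04] [-0.6 -0.5  0.   0.  -0.3 -0.  -0.1 -0.8  1.3  0.   1.7 -0.6  0.2  0.
  0.1]
axis at grasp height: d 0.09540519410653457 u 0.014280562917637116
[ 3.10051e+01  6.21000e-02 -6.82000e-02  4.00000e-04] [ 0.  -0.   0.   0.   0.  -0.  -0.  -0.7  1.4  0.3  1.8 -0.7  1.7 -0.1
  1.7]
axis at grasp height: d 0.10169735526186005 u 0.009702890572696604
```

apply_moves --steps '[0.8,0.1,-3.5,0,0.8,0.1,-6,0,1.3,0.05,-6.8,0,1.85,0,-7.7,0,1.55,0.05,-7.7,0,0.95,0.1,-8.05,0,0.4,0.15,-8.45,0,0.4,0.15,-8.45,0]'

```text
clock: 6.32
position: [0.3545, 0.3085, 0.1268]
ee_rot: [0.001, 0.999, -0.042, -0.001]
contact_force: [-1.9, -0.8, 7.0]
width: 0.0175
gripper_force: 29.8
```

apply_moves --steps '[-0.6,0.05,0.8,0,-1.25,0.1,1.6,0,-1.85,0.15,2.4,0,-1.85,0.15,5,0,-1.85,0.15,8,0,-1.85,0.15,9,0,-1.85,0.15,9,0]'

```text
clock: 6.9
position: [0.3389, 0.312, 0.2202]
ee_rot: [-0.002, 0.999, -0.041, 0.003]
contact_force: [0.2, 0.6, -0.6]
width: 0.0175
gripper_force: 29.2
```

```bash
python3 - <<'E'
from fit import *
s=get_state();t=s['position'];c=calibration('wrist'); print(t,s['contact_force'],s['clock'])
im=get_image('wrist')[:,:,::-1]; cv2.imwrite('pics/w4.png',im); g=cv2.cvtColor(im,cv2.COLOR_BGR2GRAY).astype(int)
print('col321',[(r,int(g[r,321])) for r in range(80,320) if abs(g[r+1,321]-g[r-1,321])>12])
for r in(100,120,150,155,160): print(r,[270+i for i in range(1,100) if abs(g[r,271+i]-g[r,269+i])>12])
D,h=.122,.0395
for th in(36,38,40): 
    r=np.radians(th); print(th,model([th,D*np.sin(r),h-D*np.cos(r)],c,t).round(1))
E
```

```text
[0.338873   0.31202753 0.22018102] [ 0.19582151  0.56931253 -0.59886636] 6.9
col321 [(85, 178), (86, 200), (91, 206), (92, 174), (93, 100), (101, 109), (102, 92), (158, 87), (159, 67), (160, 14), (181, 5), (182, 49), (183, 79), (185, 86), (186, 63), (187, 3), (303, 8), (304, 34), (305, 70), (310, 70), (311, 28), (312, 7)]
100 [276, 277, 285, 286, 287, 288, 289, 290, 291, 292, 293, 294, 295, 296, 331, 332, 333, 357, 358]
120 [316, 317, 325, 326, 346, 347, 348, 349, 352, 353]
150 [316, 324, 325, 326, 358, 359]
155 [316, 317, 324, 325, 326, 358, 359, 360]
160 [310, 315, 316, 317, 318, 319, 321, 324, 325, 326, 327, 332, 362, 363]
36 [ 95.4 146.4 298.1 315.3 -49.8 -46.8  -8.1]
38 [ 89.7 143.9 299.4 314.9 -50.3 -46.7  -8.2]
40 [ 83.9 141.4 300.7 314.5 -50.8 -46.5  -8.3]
```

```bash
python3 - <<'E'
from fit import *
s=get_state();t=s['position'];c=calibration('wrist'); print(t,s['ee_rot'])
def m(v):
    r=np.radians(v[0]); return model([v[0],v[1]*np.sin(r),v[2]-v[1]*np.cos(r)],c,t)
for h in(.035,.0395,.044):
    r=least_squares(lambda v:(m([*v,h])[:2]-[101.3,159.2]),[38,.115],x_scale=[10,.01]); print(h,r.x,m([*r.x,h]).round(1))
E
```

```text
[0.3377736  0.31118373 0.2180886 ] [-9.39845526e-04  9.99135263e-01 -4.15471208e-02  1.29585009e-03]
0.035 [37.72539696  0.1109928 ] [101.3 159.2 322.9 336.2 -51.  -47.5  -8.3]
0.0395 [37.17906328  0.11231587] [101.3 159.2 326.7 340.4 -51.9 -48.9  -8.4]
0.044 [36.63988512  0.11366432] [101.3 159.2 330.7 344.9 -52.9 -50.4  -8.5]
```

```bash
python3 - <<'E'
from fit import *
s=get_state();t=s['position'];c=calibration('wrist')
def P(v,a,b):
    th,u,z=v; r=np.radians(th); n=-np.sin(r)*xh+np.cos(r)*Z; p=np.cos(r)*xh+np.sin(r)*Z
    return proj(c,t+u*xh+z*Z+a*n+b*p)[1]
# features: tip, flange edge(.060,.013), flange ring(a1,.009), top ring(a2,.009)
def f(v,a1,a2): return np.array([model(v,c,t)[0],P(v,.060,.013),P(v,a1,.009),P(v,a2,.009)])
o1=np.array([109.7,153.7,175.0,280.5]); o2=np.array([101.3,159.2,184.2,307.5])
def res(q): return np.concatenate([f(q[:3],q[6],q[7])-o1,f(q[3:6],q[6],q[7])-o2,[(q[6]-.0665)/.0005,(q[7]-.134)/.001]])
r=least_squares(res,[31,.062,-.068,38,.068,-.05,.0665,.134],x_scale=[10,.01,.01,10,.01,.01,.003,.003])
print(r.x.round(4),r.fun.round(2))
for th,u,z in(r.x[:3],r.x[3:6]): 
    print([(d,round(u-d*np.sin(np.radians(th)),4),round(z+d*np.cos(np.radians(th)),4)) for d in(.101,.112,.122)])
E
```

```text
[33.9197  0.0624 -0.0771 41.2603  0.0681 -0.0608  0.0688  0.1325] [ 0.04  2.25 -2.61  0.27  0.    3.12 -3.54  0.36  4.52 -1.5 ]
[(0.101, np.float64(0.006), np.float64(0.0068)), (0.112, np.float64(-0.0001), np.float64(0.0159)), (0.122, np.float64(-0.0057), np.float64(0.0242))]
[(0.101, np.float64(0.0015), np.float64(0.0151)), (0.112, np.float64(-0.0058), np.float64(0.0233)), (0.122, np.float64(-0.0124), np.float64(0.0309))]
```

```bash
python3 - <<'E'
from fit import *
for f,rows,hr in(('w3',range(155,190),(200,220)),('w4',range(161,200),(205,225))):
    g=cv2.GaussianBlur(cv2.cvtColor(cv2.imread(f'pics/{f}.png'),cv2.COLOR_BGR2GRAY),(1,3),0).astype(float)
    def wid(r,T=45):
        l=321
        while g[r,l]<T or abs(l-321)<22 and g[r,l]<T+50 and r not in hr: l-=1
        q=321
        while g[r,q]<T or abs(q-321)<22 and g[r,q]<T+50 and r not in hr: q+=1
        L=l+(g[r,l]-T)/(g[r,l]-g[r,l+1]+1e-6); Q=q-(g[r,q]-T)/(g[r,q]-g[r,q-1]+1e-6)
        return L,Q,Q-L
    print(f,max((round(wid(r)[2],2),r) for r in rows),[np.round(wid(r),1) for r in hr])
    for r in(115,140):
        row=g[r,310:332]; print(r,row.astype(int))
E
```

```text
w3 (np.float64(48.04), 175) [array([303.3, 338.2,  34.9]), array([301.7, 339.2,  37.5])]
115 [109 109 110 112 113 114 102  74  74  78  79  79  79  72  82 110 111 110
 108 107 107 107]
140 [ 95  95  96  98 100 104  86  73  76  78  80  79  80  76  73  98 101  99
  97  96  96  95]
w4 (np.float64(50.71), 181) [array([302.9, 339.2,  36.3]), array([301.5, 340. ,  38.5])]
115 [104 105 107 109 110 112 116  86  75  80  81  82  82  82  75  87 113 113
 112 111 111 111]
140 [ 95  96  95  96  97  99 102  77  77  80  82  83  83  82  78  75 100 103
 102 100  99  97]
```

apply_moves --steps '[2,-2.9,0,0,4.1,-5.8,0,0,6.2,-8.7,0,0,8.3,-11.6,0,0,10.4,-14.5,0,0,12.5,-17.4,0,0,14.5,-20.3,0,0,16,-23,0,0]'

```text
clock: 7.62
position: [0.4976, 0.0787, 0.2147]
ee_rot: [0.0, 0.999, -0.042, -0.002]
contact_force: [0.6, -0.3, -1.3]
width: 0.0172
gripper_force: 29.2
```

apply_moves --steps '[0.5,-1.5,0,0,0.5,-2.7,0,0,0.5,-2.7,0,0,0.5,-2.7,0,0]'

```text
clock: 7.95
position: [0.501, 0.0539, 0.2157]
ee_rot: [-0.0, 0.999, -0.042, -0.001]
contact_force: [1.0, 0.6, -1.3]
width: 0.0174
gripper_force: 29.2
```

```bash
python3 - <<'E'
from fit import *
s=get_state();t=s['position'];c=calibration('wrist'); print(t,s['ee_rot'],s['contact_force'],s['clock'])
im=get_image('wrist')[:,:,::-1]; cv2.imwrite('pics/w5.png',im)
for k,p in dict(sq=(.5994,.0478,.1094),nar=(.5925,-.0312,.1092),wide=(.5831,-.1247,.108)).items(): print(k,np.round(proj(c,p),1))
print('tip',np.round(proj(c,t+.068*xh-.054*Z),1))
E
```

```text
[0.50101689 0.0539353  0.21571193] [-4.15407447e-04  9.99107200e-01 -4.22189315e-02 -1.48041282e-03] [ 0.96654206  0.55633254 -1.32839632] 7.95
sq [317.8  60.1]
nar [423.2  60.4]
wide [546.7  62.6]
tip [320.7 102.4]
```

View pics/w5.png

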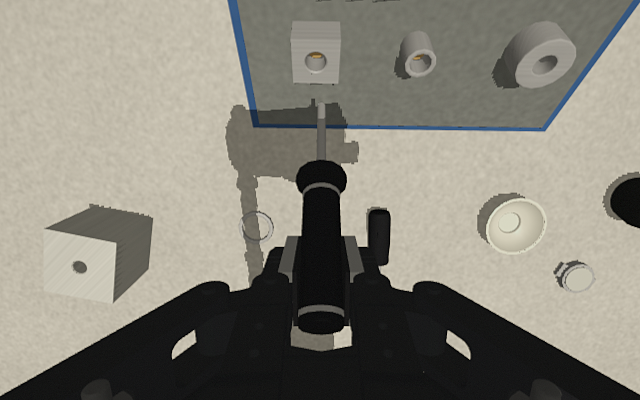

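apply_moves --steps '[2.1,0.15,-1,0,2.1,0.15,-3,0,2.1,0.15,-4.1,0,2.1,0.15,-4.1,0,2.1,0.15,-4.1,0]'

```text
clock: 8.42
position: [0.5223, 0.0565, 0.1755]
ee_rot: [-0.0, 0.999, -0.041, -0.001]
contact_force: [-0.1, 0.2, -0.0]
width: 0.0172
gripper_force: 29.2
```

apply_moves --steps '[0.3,-0.02,-0.4,0,0.6,-0.05,-0.8,0,0.9,-0.07,-1.16,0,1.1,-0.09,-1.42,0,1.1,-0.09,-1.42,0,1.1,-0.09,-1.42,0]'

```text
clock: 8.92
position: [0.5344, 0.0542, 0.1614]
ee_rot: [0.0, 0.999, -0.042, -0.0]
contact_force: [0.7, -0.3, 0.1]
width: 0.0171
gripper_force: 29.2
```

```bash
cat >> fit.py <<'E'
N=-np.sin(np.radians(38))*xh+np.cos(np.radians(38))*Z
def force(k=10):
    F=[];X=[]
    for _ in range(k): get_image('wrist'); s=get_state(); F.append(s['contact_force']); X.append(s['position'])
    F=np.array(F);X=np.array(X); print('clock',s['clock'],'pos',X.mean(0).round(5),'Fn %.2f'%(F@N).mean(),'sd %.2f'%(F@N).std(),'F',F.mean(0).round(2),'M',np.round(s['moment'],3))
    return s,F,X
E
python3 - <<'E'
from fit import *
s,F,X=force(10); print((F@N).round(2), 'dist pad nominal',((X.mean(0)+.068*xh-.054*Z)-[.6081,.0482,.0968])@N)
im=get_image('wrist')[:,:,::-1]; cv2.imwrite('pics/w6.png',im)
E
```

```text
clock 9.4167 pos [0.53438 0.05422 0.16175] Fn -0.53 sd 0.67 F [-0.    0.03 -0.68] M [ 0.006 -0.021 -0.018]
[-0.33 -0.27 -0.95 -1.01 -1.85 -0.26 -0.66  0.5   0.43 -0.91] dist pad nominal 0.012299340240289459
```

apply_moves --steps '[0.25,-0.02,-0.31,0,0.5,-0.04,-0.63,0,0.5,-0.04,-0.63,0,0.5,-0.04,-0.63,0]'

```text
clock: 9.8
position: [0.5393, 0.0538, 0.1548]
ee_rot: [0.0, 0.999, -0.042, -0.0]
contact_force: [0.0, -0.6, -1.2]
width: 0.0173
gripper_force: 29.2
```

```bash
python3 - <<'E'
from fit import *
s,F,X=force(6); print('dist pad nominal',((X.mean(0)+.068*xh-.054*Z)-[.6081,.0482,.0968])@N)
E
```

```text
clock 10.1 pos [0.53935 0.05386 0.15527] Fn -0.11 sd 0.40 F [-0.09 -0.08 -0.21] M [0.    0.02  0.063]
dist pad nominal 0.004127937645283513
```

apply_moves --steps '[0.12,-0.01,-0.16,0,0.12,-0.01,-0.16,0,0.12,-0.01,-0.16,0]'

```text
clock: 10.35
position: [0.5406, 0.0538, 0.1536]
ee_rot: [0.0, 0.999, -0.042, -0.0]
contact_force: [-0.3, 0.7, -0.6]
width: 0.0173
gripper_force: 29.2
```

```bash
python3 - <<'E'
from fit import *
s,F,X=force(8); print('dist pad nominal',((X.mean(0)+.068*xh-.054*Z)-[.6081,.0482,.0968])@N)
E
```

```text
clock 10.75 pos [0.54055 0.05376 0.15373] Fn -0.43 sd 0.36 F [-0.04  0.18 -0.59] M [ 0.001 -0.016  0.066]
dist pad nominal 0.0021704486659741384
```

apply_moves --steps '[0.12,-0.01,-0.16,0,0.12,-0.01,-0.16,0,0.12,-0.01,-0.16,0]'

```text
clock: 11.0
position: [0.5417, 0.0537, 0.152]
ee_rot: [0.0, 0.999, -0.042, -0.0]
contact_force: [0.1, 0.9, -0.9]
width: 0.017
gripper_force: 29.2
```

```bash
python3 - <<'E'
from fit import *
s,F,X=force(8); print('dist pad nominal',((X.mean(0)+.068*xh-.054*Z)-[.6081,.0482,.0968])@N)
E
```

```text
clock 11.4 pos [0.54176 0.05366 0.15211] Fn -0.68 sd 0.47 F [ 0.26 -0.1  -0.65] M [0.023 0.029 0.023]
dist pad nominal 0.00015285350075726662
```

apply_moves --steps '[0.12,-0.01,-0.16,0,0.12,-0.01,-0.16,0,0.12,-0.01,-0.16,0]'

```text
clock: 11.65
position: [0.5429, 0.0535, 0.1504]
ee_rot: [0.0, 0.999, -0.042, -0.0]
contact_force: [0.0, -0.0, -0.3]
width: 0.0174
gripper_force: 29.2
```

```bash
python3 - <<'E'
from fit import *
s,F,X=force(8); print('dist pad nominal',((X.mean(0)+.068*xh-.054*Z)-[.6081,.0482,.0968])@N)
E
```

```text
clock 12.05 pos [0.54295 0.05355 0.15051] Fn -0.31 sd 0.43 F [-0.12  0.07 -0.5 ] M [ 0.07  -0.009  0.034]
dist pad nominal -0.0018470566397102515
```

apply_moves --steps '[0.12,-0.01,-0.16,0,0.12,-0.01,-0.16,0,0.12,-0.01,-0.16,0]'

```text
clock: 12.3
position: [0.5442, 0.0535, 0.1489]
ee_rot: [0.0, 0.999, -0.042, -0.0]
contact_force: [-1.0, -0.3, 0.7]
width: 0.0167
gripper_force: 29.2
```

```bash
python3 - <<'E'
from fit import *
s,F,X=force(8); print('dist pad nominal',((X.mean(0)+.068*xh-.054*Z)-[.6081,.0482,.0968])@N)
E
```

```text
clock 12.7 pos [0.54413 0.05347 0.14898] Fn 0.58 sd 0.61 F [-0.61  0.34  0.24] M [-0.033  0.087 -0.049]
dist pad nominal -0.0037793944382542117
```

apply_moves --steps '[0.09,-0.01,-0.12,0,0.09,-0.01,-0.12,0,0.09,-0.01,-0.12,0]'

```text
clock: 12.95
position: [0.5451, 0.0534, 0.1477]
ee_rot: [0.0, 0.999, -0.042, -0.0]
contact_force: [-0.6, 0.3, 0.3]
width: 0.017
gripper_force: 29.2
```

```bash
python3 - <<'E'
from fit import *
s,F,X=force(8); print('dist pad nominal',((X.mean(0)+.068*xh-.054*Z)-[.6081,.0482,.0968])@N)
cv2.imwrite('pics/w7.png',get_image('wrist')[:,:,::-1])
E
```

```text
clock 13.35 pos [0.54505 0.05336 0.14775] Fn 1.33 sd 0.50 F [-0.98  0.32  0.9 ] M [-0.029  0.054 -0.044]
dist pad nominal -0.0053215983380725945
```

apply_moves --steps '[0.06,0,-0.08,0,0.12,-0.01,-0.16,0,0.12,-0.01,-0.16,0]'

```text
clock: 13.65
position: [0.5463, 0.0533, 0.146]
ee_rot: [0.0, 0.999, -0.042, -0.0]
contact_force: [0.1, -0.3, 3.1]
width: 0.0171
gripper_force: 29.2
```

```bash
python3 - <<'E'
from fit import *
s,F,X=force(14); print('dist pad nominal',((X.mean(0)+.068*xh-.054*Z)-[.6081,.0482,.0968])@N)
E
```

```text
clock 14.35 pos [0.54625 0.05326 0.14613] Fn 1.55 sd 0.32 F [-0.64  0.21  1.46] M [0.039 0.157 0.015]
dist pad nominal -0.007334729953979954
```

apply_moves --steps '[0.02,0,-0.03,0,0.02,0,-0.03,0,0.02,0,-0.03,0,0.02,0,-0.03,0]'

```text
clock: 14.68
position: [0.5465, 0.0532, 0.1459]
ee_rot: [0.0, 0.999, -0.042, 0.0]
contact_force: [-1.7, 0.5, 0.8]
width: 0.0174
gripper_force: 29.2
```

```bash
python3 - <<'E'
from fit import *
s,F,X=force(14); print('dist pad nominal',((X.mean(0)+.068*xh-.054*Z)-[.6081,.0482,.0968])@N)
im=get_image('wrist')[:,:,::-1]; cv2.imwrite('pics/w8.png',im); g=cv2.cvtColor(im,cv2.COLOR_BGR2GRAY).astype(int)
print('col321',[(r,int(g[r,321])) for r in range(60,320) if abs(g[r+1,321]-g[r-1,321])>12])
E
```

```text
clock 15.3833 pos [0.54646 0.05326 0.14583] Fn 1.95 sd 0.59 F [-1.27 -0.03  1.49] M [ 0.024  0.108 -0.005]
dist pad nominal -0.0077018889504769615
col321 [(77, 129), (78, 145), (118, 171), (119, 150), (120, 102), (158, 108), (159, 80), (160, 4), (161, 15), (181, 11), (182, 61), (183, 97), (185, 107), (186, 76), (187, 7), (304, 25), (305, 84), (306, 106), (309, 105), (310, 87), (311, 40), (312, 9)]
```

apply_moves --steps '[-0.5,0.04,0.65,0,-1.1,0.09,1.4,0,-1.7,0.14,2.1,0,-2.15,0.18,2.76,0,-2.15,0.18,2.76,0]'

```text
clock: 15.85
position: [0.5247, 0.0552, 0.1755]
ee_rot: [0.0, 0.999, -0.042, 0.001]
contact_force: [0.8, 0.3, -0.8]
width: 0.0172
gripper_force: 29.3
```

apply_moves --steps '[-0.25,-3,0,0,-0.55,-6,0,0,-0.85,-9,0,0,-1.15,-12,-0.1,0,-1.4,-15,-0.2,0,-1.65,-17.2,-0.2,0,-1.65,-17.2,-0.2,0,-1.65,-17.2,-0.2,0]'

```text
clock: 16.52
position: [0.5084, -0.1179, 0.1715]
ee_rot: [-0.0, 0.999, -0.043, 0.0]
contact_force: [-0.4, 0.7, -0.4]
width: 0.0171
gripper_force: 29.2
```

```bash
python3 - <<'E'
from fit import *
s,F,X=force(5); tip=X.mean(0)+.068*xh-.054*Z; c=calibration('wrist')
im=get_image('wrist')[:,:,::-1]; cv2.imwrite('pics/w9.png',im)
pad=np.array([.5924,-.1238,.0954]); d=tip-pad; print('n',d@N,'y',d@yh,'p',d@np.cross(yh,N))
print('rim px',proj(c,pad+.016*N),'tip px',proj(c,tip))
g=cv2.cvtColor(im,cv2.COLOR_BGR2GRAY)
m=cv2.inRange(im,(120,120,120),(255,255,255)); m[170:]=0; m[:, :250]=0; m[:,400:]=0
for q in cv2.findContours(m,cv2.RETR_EXTERNAL,cv2.CHAIN_APPROX_NONE)[0]:
    if cv2.contourArea(q)>150: print(cv2.boundingRect(q),cv2.contourArea(q))
print('col290-350 row samples',[(r,g[r,280:370:4].tolist()) for r in range(70,130,6)])
E
```

```text
clock 16.7667 pos [ 0.50844 -0.1162   0.17145] Fn -0.42 sd 0.53 F [ 0.07 -0.21 -0.46] M [0.068 0.033 0.01 ]
n 0.02741633342277836 y 0.000546754757844581 p 0.000730036096022768
rim px (np.float64(322.2659857577839), np.float64(92.41209430557655)) tip px (np.float64(321.44045335345663), np.float64(102.72114545932133))
(365, 116, 35, 54) 538.5
(292, 42, 63, 98) 3708.0
col290-350 row samples [(70, [127, 124, 120, 125, 116, 132, 141, 176, 168, 166, 167, 166, 165, 168, 172, 164, 136, 131, 118, 126, 123, 118, 122]), (76, [126, 127, 124, 116, 118, 168, 163, 163, 163, 162, 162, 161, 162, 162, 164, 165, 165, 156, 117, 119, 122, 124, 126]), (82, [126, 128, 127, 103, 169, 165, 165, 164, 163, 162, 160, 155, 162, 160, 161, 162, 161, 163, 143, 122, 127, 129, 122]), (88, [124, 124, 124, 122, 167, 168, 167, 167, 139, 141, 152, 147, 146, 83, 166, 165, 165, 165, 168, 122, 120, 118, 123]), (94, [125, 125, 127, 157, 164, 164, 164, 164, 116, 146, 151, 151, 143, 122, 140, 165, 165, 165, 166, 122, 125, 122, 121]), (100, [120, 122, 124, 123, 162, 164, 164, 164, 168, 141, 152, 153, 142, 125, 167, 167, 167, 166, 162, 123, 124, 129, 128]), (106, [126, 126, 122, 121, 128, 160, 160, 161, 162, 107, 147, 132, 166, 162, 161, 160, 160, 160, 122, 117, 124, 127, 125]), (112, [128, 130, 124, 122, 124, 125, 159, 162, 164, 92, 146, 134, 166, 164, 164, 165, 136, 127, 128, 127, 124, 121, 125]), (118, [73, 70, 71, 107, 66, 125, 131, 129, 75, 73, 146, 135, 142, 124, 126, 127, 128, 126, 119, 122, 124, 121, 123]), (124, [71, 70, 72, 70, 67, 67, 70, 69, 73, 65, 146, 138, 122, 130, 129, 126, 122, 124, 127, 126, 124, 124, 129])]
```

apply_moves --steps '[0.3,-0.14,-0.39,0,0.7,-0.16,-0.9,0,1.1,-0.19,-1.42,0,1.45,-0.22,-1.86,0,1.62,-0.24,-2.08,0,1.62,-0.24,-2.08,0,1.62,-0.24,-2.08,0]'

```text
clock: 17.4
position: [0.5246, -0.1193, 0.1502]
ee_rot: [-0.0, 0.999, -0.042, -0.0]
contact_force: [0.4, -0.8, -0.2]
width: 0.0169
gripper_force: 29.2
```

```bash
cat >> fit.py <<'E'
def rep(pad,k):
    s,F,X=force(k); d=X.mean(0)+.068*xh-.054*Z-np.array(pad); print('n %.4f y %.4f p %.4f'%(d@N,d@yh,d@np.cross(yh,N)),'dpress est %.1f mm'%(((F@N).mean()+.43-1)/.25))
E
python3 -c "
from fit import *
rep([.5924,-.1238,.0954],5)"
```

```text
clock 17.65 pos [ 0.52466 -0.11941  0.15076] Fn -0.17 sd 0.35 F [-0.04 -0.13 -0.24] M [-0.001 -0.02   0.038]
n 0.0010 y -0.0013 p 0.0009 dpress est -3.0 mm
```

apply_moves --steps '[0.2,-0.02,-0.26,0,0.37,-0.03,-0.47,0,0.37,-0.03,-0.47,0,0.37,-0.03,-0.47,0]'

```text
clock: 17.98
position: [0.5284, -0.1197, 0.146]
ee_rot: [0.0, 0.999, -0.042, -0.0]
contact_force: [-0.5, -0.4, 2.1]
width: 0.0172
gripper_force: 29.3
```

```bash
python3 -c "
from fit import *
rep([.5924,-.1238,.0954],12)"
```

```text
clock 18.5833 pos [ 0.52838 -0.11972  0.14602] Fn 1.72 sd 0.50 F [-0.84 -0.24  1.54] M [-0.111  0.089  0.042]
n -0.0050 y -0.0013 p 0.0010 dpress est 4.6 mm
```

```bash
python3 -c "
from fit import *
rep([.5924,-.1238,.0954],14)"
```

```text
clock 19.2833 pos [ 0.52839 -0.11968  0.14594] Fn 1.58 sd 0.38 F [-0.78 -0.48  1.44] M [-0.097  0.051 -0.044]
n -0.0051 y -0.0012 p 0.0009 dpress est 4.1 mm
```

apply_moves --steps '[0.03,0,-0.04,0,0.03,0,-0.04,0,0.03,0,-0.04,0,0.03,0,-0.04,0,0.03,0,-0.04,0,0.03,0,-0.04,0,0.03,0,-0.04,0,0.03,0,-0.04,0]'

```text
clock: 19.95
position: [0.5287, -0.1197, 0.1456]
ee_rot: [0.0, 0.999, -0.042, 0.0]
contact_force: [-0.8, 0.5, 2.3]
width: 0.0172
gripper_force: 29.3
```

```bash
python3 -c "
from fit import *
rep([.5924,-.1238,.0954],10)"
```

```text
clock 20.45 pos [ 0.52866 -0.11965  0.14554] Fn 1.38 sd 0.73 F [-0.66 -0.84  1.29] M [-0.175  0.057 -0.046]
n -0.0056 y -0.0012 p 0.0009 dpress est 3.2 mm
```

apply_moves --steps '[0.02,0,-0.02,0,0.02,0,-0.02,0,0.02,0,-0.02,0,0.02,0,-0.02,0,0.02,0,-0.02,0,0.02,0,-0.02,0,0.02,0,-0.02,0,0.02,0,-0.02,0]'

```text
clock: 21.12
position: [0.5289, -0.1196, 0.1454]
ee_rot: [0.0, 0.999, -0.042, 0.0]
contact_force: [-0.6, -0.9, 2.2]
width: 0.0171
gripper_force: 29.3
```

apply_moves --steps '[-0.5,0.04,0.65,0,-1.1,0.09,1.4,0,-1.7,0.14,2.1,0,-2.15,0.18,2.76,0,-2.15,0.18,2.76,0]'

```text
clock: 21.53
position: [0.507, -0.1178, 0.1749]
ee_rot: [0.0, 0.999, -0.042, 0.001]
contact_force: [0.8, 0.1, -0.3]
width: 0.0175
gripper_force: 29.2
```

apply_moves --steps '[0.25,3,0,0,0.55,6,0,0,0.8,8,0.1,0,0.9,9.5,0.1,0,0.9,9.5,0.1,0,0.9,9.5,0.1,0,0.9,9.5,0.1,0]'

```text
clock: 22.12
position: [0.5164, -0.0234, 0.174]
ee_rot: [0.0, 0.999, -0.042, 0.0]
contact_force: [-1.0, -0.5, -1.0]
width: 0.0173
gripper_force: 29.2
```

```bash
python3 - <<'E'
from fit import *
pad=np.array([.6015,-.0298,.0966]); rep(pad,3); c=calibration('wrist'); t=get_state()['position']
im=get_image('wrist')[:,:,::-1]; cv2.imwrite('pics/w10.png',im)
print('rim px',proj(c,pad+.016*N),'tip px',proj(c,t+.068*xh-.054*Z))
g=cv2.cvtColor(im,cv2.COLOR_BGR2GRAY)
for r in range(60,126,5): print(r,g[r,290:360:3].tolist())
E
```

```text
clock 22.2667 pos [ 0.51636 -0.02373  0.17392] Fn -0.23 sd 0.45 F [-0.14 -0.07 -0.4 ] M [-0.045  0.049 -0.002]
n 0.0291 y -0.0011 p 0.0007 dpress est -3.2 mm
rim px (np.float64(318.8445125163779), np.float64(90.67512313329912)) tip px (np.float64(320.5740466900853), np.float64(102.61920357844008))
60 [125, 124, 124, 122, 120, 120, 118, 132, 141, 143, 145, 149, 145, 141, 138, 121, 124, 124, 125, 122, 125, 125, 121, 121]
65 [123, 121, 122, 123, 125, 102, 123, 133, 142, 143, 146, 149, 146, 139, 138, 124, 122, 122, 123, 119, 121, 126, 127, 122]
70 [118, 119, 125, 130, 131, 110, 126, 137, 145, 144, 147, 149, 145, 140, 136, 125, 120, 123, 124, 125, 126, 126, 125, 124]
75 [122, 121, 125, 127, 118, 115, 130, 140, 145, 142, 147, 149, 145, 140, 135, 123, 127, 125, 120, 120, 123, 122, 119, 121]
80 [122, 122, 125, 124, 105, 119, 140, 170, 165, 160, 159, 166, 166, 173, 131, 122, 123, 126, 125, 126, 126, 123, 122, 123]
85 [118, 121, 125, 124, 84, 166, 162, 128, 148, 154, 145, 132, 85, 145, 164, 166, 117, 124, 125, 124, 124, 120, 120, 123]
90 [125, 121, 119, 121, 110, 163, 87, 128, 146, 150, 151, 1
[... 196 characters left out ...]
 124, 125, 123, 127, 143, 164, 165, 146, 150, 152, 141, 130, 168, 160, 131, 126, 124, 120, 121, 122, 117, 119, 123]
105 [121, 123, 122, 121, 121, 124, 122, 135, 150, 85, 143, 145, 142, 129, 124, 125, 124, 118, 119, 118, 118, 123, 125, 124]
110 [121, 121, 123, 123, 126, 128, 124, 132, 69, 80, 143, 146, 123, 122, 121, 122, 123, 122, 121, 118, 121, 125, 121, 120]
115 [105, 103, 124, 122, 126, 133, 127, 131, 68, 94, 144, 147, 117, 120, 125, 125, 128, 132, 106, 124, 124, 128, 122, 121]
120 [68, 68, 67, 68, 66, 69, 67, 68, 69, 89, 144, 145, 64, 123, 131, 66, 71, 71, 71, 71, 66, 118, 119, 121]
125 [69, 67, 70, 71, 69, 69, 68, 67, 69, 109, 143, 146, 70, 67, 67, 68, 67, 68, 68, 69, 70, 129, 123, 120]
```

apply_moves --steps '[0.35,-0.03,-0.45,0,0.75,-0.06,-0.95,0,1.15,-0.09,-1.47,0,1.5,-0.12,-1.92,0,1.75,-0.14,-2.24,0,1.79,-0.15,-2.29,0,1.79,-0.15,-2.29,0]'

```text
clock: 22.9
position: [0.5342, -0.0243, 0.1505]
ee_rot: [-0.0, 0.999, -0.042, -0.001]
contact_force: [-0.5, -0.1, -0.6]
width: 0.0174
gripper_force: 29.2
```

apply_moves --steps '[0.2,-0.02,-0.26,0,0.35,-0.03,-0.46,0,0.35,-0.03,-0.46,0,0.35,-0.03,-0.46,0]'

```text
clock: 23.23
position: [0.5376, -0.0246, 0.1466]
ee_rot: [0.0, 0.999, -0.042, -0.0]
contact_force: [-1.9, -0.9, 1.1]
width: 0.0173
gripper_force: 29.2
```

```bash
python3 -c "
from fit import *
rep([.6015,-.0298,.0966],14)"
```

```text
clock 23.9333 pos [ 0.53768 -0.02462  0.14653] Fn 1.50 sd 0.45 F [-1.17  0.16  0.99] M [0.036 0.189 0.006]
n -0.0057 y -0.0002 p 0.0006 dpress est 3.7 mm
```

apply_moves --steps '[0.05,0,-0.06,0,0.05,0,-0.06,0,0.05,0,-0.06,0,0.05,0,-0.06,0,0.05,0,-0.06,0,0.05,0,-0.06,0,0.05,0,-0.06,0,0.05,0,-0.06,0]'

```text
clock: 24.6
position: [0.5383, -0.0247, 0.1459]
ee_rot: [0.0, 0.999, -0.042, 0.0]
contact_force: [-1.6, 0.4, 1.1]
width: 0.0173
gripper_force: 29.3
```

```bash
python3 -c "
from fit import *
rep([.6015,-.0298,.0966],10)"
```

```text
clock 25.1 pos [ 0.53825 -0.02466  0.14583] Fn 1.55 sd 0.55 F [-1.06 -0.2   1.15] M [ 0.042  0.173 -0.033]
n -0.0066 y -0.0002 p 0.0006 dpress est 3.9 mm
```

apply_moves --steps '[-0.6,0.05,0.8,0,-1.2,0.1,1.6,0,-1.9,0.15,2.4,0,-2.46,0.2,3.15,0,-2.46,0.2,5.5,0,-2.46,0.2,7.4,0,-2.46,0.2,7.4,0]'

```text
clock: 25.68
position: [0.5159, -0.023, 0.2247]
ee_rot: [0.001, 0.999, -0.042, 0.005]
contact_force: [0.9, -0.2, 0.5]
width: 0.0169
gripper_force: 29.3
```

apply_moves --steps '[-1.6,3.2,0,0,-3.2,6.4,0,0,-4.8,9.6,0,0,-6.4,12.8,0,0,-8,16,0,0,-9.6,19.2,0,0,-11.2,22.4,0,0,-12.8,25.6,0,0]'

```text
clock: 26.35
position: [0.3841, 0.2345, 0.2197]
ee_rot: [-0.0, 0.999, -0.042, 0.0]
contact_force: [-0.4, 1.2, -0.1]
width: 0.0174
gripper_force: 29.2
```

apply_moves --steps '[-1.6,3.2,0,0,-3.2,6,0,0,-4.1,7.6,-1,0,-4.1,7.6,-3,0,-4.1,7.6,-4,0,-4.1,7.6,-4,0,-4.1,7.6,-4,0]'

```text
clock: 26.93
position: [0.3443, 0.3086, 0.1794]
ee_rot: [0.001, 0.999, -0.042, -0.001]
contact_force: [-0.0, -1.0, -0.4]
width: 0.0175
gripper_force: 29.2
```

```bash
python3 - <<'E'
from fit import *
for i in range(2): im=get_image('wrist')[:,:,::-1]
s=get_state();t=s['position'];c=calibration('wrist'); cv2.imwrite('pics/w11.png',im); print(t,s['contact_force'],s['clock'])
print('hole px pred',proj(c,[.430,.3025,.075]),'tip',proj(c,t+.067*xh-.053*Z))
g=cv2.cvtColor(im,cv2.COLOR_BGR2GRAY)
for r in range(30,125,4): print(r,g[r,286:358:3].tolist())
gi=g.astype(int);print('col321',[(r,int(g[r,321])) for r in range(80,320) if abs(gi[r+1,321]-gi[r-1,321])>12])
E
```

```text
[0.34546638 0.30907764 0.18050969] [ 0.78058036 -0.37741629 -1.08625537] 27.0333
hole px pred (np.float64(319.9509587205282), np.float64(80.02136684709546)) tip (np.float64(320.6636713356286), np.float64(104.39296765657458))
30 [192, 197, 192, 194, 198, 198, 198, 195, 195, 197, 196, 195, 190, 196, 190, 177, 169, 166, 168, 169, 170, 174, 167, 174]
34 [195, 192, 195, 199, 197, 197, 195, 195, 197, 196, 193, 191, 197, 197, 196, 196, 196, 196, 195, 196, 185, 168, 164, 170]
38 [193, 196, 200, 196, 197, 195, 196, 197, 198, 192, 193, 198, 196, 196, 196, 197, 193, 196, 199, 197, 199, 196, 200, 199]
42 [199, 199, 197, 196, 195, 197, 197, 196, 191, 195, 198, 196, 196, 195, 196, 193, 198, 199, 196, 199, 197, 199, 200, 198]
46 [198, 198, 196, 195, 197, 197, 194, 191, 198, 198, 197, 196, 197, 195, 195, 199, 199, 198, 197, 200, 199, 200, 197, 197]
50 [197, 195, 197, 197, 197, 192, 194, 198, 196, 197, 196, 197, 194, 197, 200, 197, 199, 197, 200, 199, 199, 196, 199, 198]
54 [195, 197, 197, 197, 191, 196, 199, 197, 197, 196, 197, 194, 199, 200, 197, 199, 197, 199, 201, 199, 196, 199, 198, 201]
58 [198
[... 1634 characters left out ...]
15, 114, 81, 83, 86, 111, 110, 114, 113, 111, 105, 207, 202, 201, 204]
114 [111, 109, 113, 111, 110, 112, 111, 115, 112, 111, 115, 80, 84, 86, 111, 115, 112, 112, 112, 110, 105, 208, 202, 203]
118 [110, 112, 112, 111, 112, 112, 115, 109, 112, 111, 117, 80, 83, 87, 113, 111, 112, 112, 112, 112, 114, 102, 205, 195]
122 [97, 97, 96, 103, 111, 113, 110, 110, 112, 112, 113, 80, 83, 87, 111, 113, 111, 112, 113, 113, 109, 111, 93, 174]
col321 [(84, 112), (85, 97), (87, 103), (88, 145), (89, 140), (90, 108), (101, 112), (102, 94), (158, 90), (159, 68), (160, 16), (181, 3), (182, 49), (183, 81), (185, 88), (186, 61), (187, 1), (188, 12), (303, 2), (304, 31), (305, 72), (310, 72), (311, 27), (312, 9)]
```

apply_moves --steps '[0.35,0.3,-2,0,0.35,0.3,-3.3,0,0.35,0.3,-3.3,0,0.9,0.25,-4,0,1.5,0.2,-4.75,0,1.85,0.15,-5.25,0,2.35,0.1,-6,0,2.35,0.1,-6,0]'

```text
clock: 27.7
position: [0.3686, 0.3098, 0.1186]
ee_rot: [0.001, 0.999, -0.042, -0.001]
contact_force: [0.0, 0.1, -1.7]
width: 0.0172
gripper_force: 29.1
```

```bash
python3 - <<'E'
from fit import *
for i in range(2): im=get_image('wrist')[:,:,::-1]
s=get_state();t=s['position'];c=calibration('wrist'); cv2.imwrite('pics/w12.png',im); print(t,s['contact_force'],s['clock'])
print('hole px',proj(c,[.431,.3041,.075]),'tip',proj(c,t+.067*xh-.053*Z))
g=cv2.cvtColor(im,cv2.COLOR_BGR2GRAY)
for r in range(84,150,4): print(r,g[r,286:358:3].tolist())
gi=g.astype(int);print('col321',[(r,int(g[r,321])) for r in range(80,320) if abs(gi[r+1,321]-gi[r-1,321])>12])
E
```

```text
[0.36828685 0.31017492 0.11947362] [-0.2592252   0.40550825 -0.67277398] 27.8
hole px (np.float64(321.9900612413732), np.float64(111.1947428660729)) tip (np.float64(320.6344783922733), np.float64(104.26293423427889))
84 [201, 178, 125, 109, 111, 115, 114, 112, 113, 111, 112, 201, 198, 202, 203, 201, 202, 201, 200, 204, 202, 204, 201, 198]
88 [178, 102, 109, 112, 113, 112, 112, 113, 112, 112, 109, 173, 179, 178, 170, 203, 200, 202, 203, 203, 203, 200, 200, 203]
92 [210, 108, 114, 115, 112, 112, 111, 112, 112, 110, 113, 116, 114, 112, 113, 101, 104, 207, 205, 201, 198, 202, 203, 202]
96 [202, 216, 112, 112, 113, 112, 113, 111, 110, 115, 116, 113, 114, 112, 113, 114, 114, 113, 207, 202, 203, 201, 204, 203]
100 [104, 211, 96, 111, 113, 112, 110, 113, 116, 115, 105, 91, 86, 96, 107, 117, 114, 111, 112, 177, 169, 205, 203, 203]
104 [112, 111, 180, 108, 112, 109, 113, 117, 115, 91, 102, 82, 86, 88, 81, 93, 112, 115, 112, 116, 113, 91, 204, 203]
108 [112, 111, 112, 110, 111, 116, 115, 113, 101, 85, 100, 82, 85, 80, 98, 75, 101, 112, 116, 114, 115, 113, 110, 209]
112 [112, 111, 110, 112, 115,
[... 723 characters left out ...]
0, 113, 110, 114, 113, 119, 83, 85, 78, 114, 117, 112, 112, 112, 113, 114, 113, 110, 112]
140 [112, 114, 111, 109, 112, 111, 111, 114, 112, 113, 97, 82, 86, 79, 115, 111, 114, 111, 113, 113, 113, 109, 111, 117]
144 [113, 110, 109, 112, 110, 114, 112, 112, 111, 114, 105, 84, 86, 78, 112, 111, 113, 113, 113, 110, 111, 114, 115, 114]
148 [108, 112, 112, 110, 113, 112, 112, 112, 113, 112, 108, 83, 86, 79, 111, 113, 112, 113, 110, 112, 115, 112, 112, 112]
col321 [(87, 209), (88, 177), (89, 104), (98, 115), (99, 102), (100, 85), (158, 91), (159, 69), (160, 18), (181, 6), (182, 50), (183, 83), (185, 89), (186, 65), (187, 1), (303, 6), (304, 32), (305, 76), (309, 89), (310, 73), (311, 26), (312, 9)]
```

apply_moves --steps '[1.3,-0.1,0.9,0,2.1,-0.15,1.35,0,3,-0.25,1.7,0,3.9,-0.3,2,0,4.8,-0.4,2.2,0,5.75,-0.5,2.3,0,6.7,-0.55,2.35,0,6.7,-0.55,2.35,0]'

```text
clock: 28.47
position: [0.4379, 0.3046, 0.1434]
ee_rot: [0.0, 0.999, -0.042, 0.001]
contact_force: [-1.3, -0.6, 0.7]
width: 0.0172
gripper_force: 31.1
```

```bash
python3 - <<'E'
from fit import *
for i in range(3): im=get_image('wrist')[:,:,::-1]
s=get_state();t=s['position'];c=calibration('wrist'); cv2.imwrite('pics/w13.png',im); print(t,s['contact_force'],s['clock'])
g=cv2.cvtColor(im,cv2.COLOR_BGR2GRAY).astype(int);print('col321',[(r,int(g[r,321])) for r in range(80,340) if abs(g[r+1,321]-g[r-1,321])>12])
print('hole px',proj(c,[.431,.3041,.075]))
for th in(-4,0,4,8):
    r=np.radians(th); v=[th,.111*np.sin(r),.0345-.111*np.cos(r)]; print(th,model(v,c,t).round(1))
E
```

```text
[0.43660699 0.30521392 0.14331035] [ 0.30594198  0.14068222 -0.6493508 ] 28.6167
col321 [(91, 181), (92, 146), (93, 83), (94, 90), (147, 86), (159, 85), (160, 100), (199, 94), (200, 72), (213, 67), (214, 41), (215, 2), (226, 3), (227, 42), (228, 73), (229, 69), (230, 33), (231, 3), (289, 15), (290, 57), (291, 74), (293, 73), (294, 51), (295, 2)]
hole px (np.float64(322.9636762916871), np.float64(207.9238660293773))
-4 [205.  209.8 273.2 320.3 -45.9 -51.1  -6.9]
0 [195.1 204.1 278.6 323.5 -46.1 -50.9  -7. ]
4 [185.2 198.6 284.1 326.4 -46.3 -50.7  -7. ]
8 [175.4 193.2 289.4 328.9 -46.6 -50.5  -7.1]
```

apply_moves --steps '[-0.25,0.02,0,0,-0.45,0.04,0,0,-0.45,0.04,-0.5,0,-0.45,0.04,-1,0,-0.45,0.04,-1.5,0,-0.45,0.04,-2,0,-0.45,0.04,-2,0]'

```text
clock: 29.2
position: [0.4298, 0.3048, 0.1219]
ee_rot: [0.001, 0.999, -0.042, -0.001]
contact_force: [-0.7, -0.4, -1.1]
width: 0.0173
gripper_force: 30.9
```

```bash
python3 - <<'E'
from fit import *
s,F,X=force(3); t=s['position']; c=calibration('wrist')
im=get_image('wrist')[:,:,::-1]; cv2.imwrite('pics/w14.png',im)
g=cv2.cvtColor(im,cv2.COLOR_BGR2GRAY).astype(int);print('col321',[(r,int(g[r,321])) for r in range(80,340) if abs(g[r+1,321]-g[r-1,321])>12])
print('hole px',proj(c,[.431,.3041,.075]),proj(c,[.438,.3041,.075])); 
for r in range(196,222,2): print(r,g[r,296:350:3].tolist())
E
```

```text
clock 29.35 pos [0.43043 0.30514 0.12281] Fn -0.31 sd 0.57 F [ 0.31  0.2  -0.17] M [-0.046 -0.056 -0.078]
col321 [(89, 184), (90, 152), (91, 89), (142, 89), (155, 94), (156, 108), (198, 102), (199, 80), (213, 68), (214, 41), (215, 6), (226, 2), (227, 43), (228, 73), (229, 69), (230, 32), (231, 7), (289, 11), (290, 57), (291, 75), (294, 67), (295, 0), (339, 8)]
hole px (np.float64(322.4339094690614), np.float64(208.39564387210186)) (np.float64(321.5601026630832), np.float64(198.29061257268896))
196 [105, 106, 105, 106, 105, 103, 109, 109, 105, 109, 105, 109, 108, 110, 107, 104, 108, 106]
198 [106, 107, 106, 106, 102, 107, 110, 109, 103, 97, 103, 109, 109, 107, 104, 108, 106, 109]
200 [107, 104, 106, 104, 105, 110, 109, 91, 68, 73, 84, 97, 108, 105, 107, 107, 107, 108]
202 [105, 107, 103, 105, 108, 109, 94, 84, 70, 70, 85, 81, 100, 105, 108, 106, 109, 107]
204 [106, 105, 105, 109, 109, 107, 83, 79, 72, 70, 85, 81, 88, 108, 106, 110, 108, 108]
206 [105, 103, 107, 109, 106, 104, 80, 80, 72, 71, 85, 82, 78, 107, 110, 108, 108, 107]
208 [104, 106, 110, 107, 108, 99, 82, 80, 71, 71, 86, 85, 79, 108, 109, 107, 108, 109]
210 [104, 109, 108, 105, 107, 99, 81, 80, 69, 71, 86, 84, 78, 109, 107, 108, 109, 108]
212 [108, 109, 105, 109, 105, 108, 82, 77, 73, 73, 88, 84, 80, 107, 108, 109, 109, 107]
214 [109, 105, 108, 106, 108, 112, 100, 61, 27, 56, 73, 89, 98, 109, 107, 110, 108, 111]
216 [106, 106, 106, 105, 114, 50, 0, 11, 12, 7, 4, 2, 87, 108, 109, 108, 111, 112]
218 [106, 106, 106, 112, 53, 6, 10, 16, 15, 18, 16, 12, 0, 104, 109, 109, 112, 106]
220 [106, 105, 110, 73, 5, 11, 16, 15, 12, 13, 13, 16, 15, 0, 114, 113, 107, 108]
```

apply_moves --steps '[0,0,-0.5,0,0,0,-1,0,0,0,-1.5,0,0,0,-2,0,0,0,-2.4,0,0,0,-2.4,0]'

```text
clock: 29.9
position: [0.4299, 0.3048, 0.0981]
ee_rot: [0.001, 0.999, -0.042, -0.001]
contact_force: [-0.7, -0.4, -0.3]
width: 0.0171
gripper_force: 30.9
```

apply_moves --steps '[0,0,-0.1,0,0,0,-0.2,0,0,0,-0.3,0,0,0,-0.4,0,0,0,-0.4,0]'

```text
clock: 30.32
position: [0.4306, 0.3053, 0.0953]
ee_rot: [0.0, 0.999, -0.042, -0.0]
contact_force: [-0.1, 0.4, -1.1]
width: 0.0173
gripper_force: 30.9
```

apply_moves --steps '[0,0,-0.1,0,0,0,-0.2,0,0,0,-0.2,0]'

```text
clock: 30.57
position: [0.4305, 0.3052, 0.0932]
ee_rot: [0.0, 0.999, -0.042, -0.0]
contact_force: [-0.3, -0.1, -0.5]
width: 0.0171
gripper_force: 30.9
```

apply_moves --steps '[0,0,-0.1,0,0,0,-0.15,0,0,0,-0.15,0]'

```text
clock: 30.82
position: [0.4306, 0.3052, 0.0917]
ee_rot: [0.0, 0.999, -0.042, -0.0]
contact_force: [-0.2, 0.5, -0.8]
width: 0.0173
gripper_force: 30.9
```

```bash
python3 - <<'E'
from fit import *
s,F,X=force(3); c=calibration('wrist')
im=get_image('wrist')[:,:,::-1]; cv2.imwrite('pics/w15.png',im)
g=cv2.cvtColor(im,cv2.COLOR_BGR2GRAY).astype(int);print('col321',[(r,int(g[r,321])) for r in range(180,340) if abs(g[r+1,321]-g[r-1,321])>12])
E
```

```text
clock 30.9667 pos [0.43064 0.30525 0.09181] Fn -0.49 sd 0.65 F [ 0.14 -0.06 -0.5 ] M [ 0.026  0.009 -0.009]
col321 [(213, 100), (214, 48), (215, 3), (216, 9), (226, 3), (227, 43), (228, 76), (229, 70), (230, 32), (231, 3), (289, 15), (290, 58), (291, 76), (294, 69), (295, 0)]
```

apply_moves --steps '[0,0,-0.1,0,0,0,-0.15,0,0,0,-0.15,0]'

```text
clock: 31.27
position: [0.4306, 0.3052, 0.0902]
ee_rot: [0.0, 0.999, -0.042, -0.0]
contact_force: [-0.5, 0.9, -0.9]
width: 0.017
gripper_force: 30.9
```

apply_moves --steps '[0,0,-0.1,0,0,0,-0.15,0,0,0,-0.15,0]'

```text
clock: 31.52
position: [0.4306, 0.3052, 0.0888]
ee_rot: [0.0, 0.999, -0.042, -0.0]
contact_force: [-0.0, -0.1, 0.2]
width: 0.0173
gripper_force: 31.0
```

apply_moves --steps '[0,0,-0.1,0,0,0,-0.1,0,0,0,-0.1,0]'

```text
clock: 31.77
position: [0.4308, 0.3053, 0.0886]
ee_rot: [-0.0, 0.999, -0.042, 0.0]
contact_force: [-0.3, -1.0, 5.0]
width: 0.0175
gripper_force: 31.6
```

apply_moves --steps '[0,0,-0.1,0,0,0,-0.1,0,0,0,-0.1,0]'

```text
clock: 32.02
position: [0.431, 0.3053, 0.0885]
ee_rot: [-0.0, 0.999, -0.042, 0.001]
contact_force: [-2.0, -1.8, 10.4]
width: 0.0168
gripper_force: 32.3
```

apply_moves --steps '[0,0,0.15,0,0,0,0.15,0,0,0,0.15,0]'

```text
clock: 32.27
position: [0.431, 0.3054, 0.0886]
ee_rot: [-0.0, 0.999, -0.042, 0.0]
contact_force: [-0.4, -0.4, 4.0]
width: 0.0169
gripper_force: 31.3
```

apply_moves --steps '[0,0,0,0,0,0,0,0,0,0,0,0,0,0,0,0,0,0,0,0,0,0,0,0,0,0,0,0,0,0,0,0]' --jaw 0

```text
clock: 32.93
position: [0.4306, 0.3052, 0.0883]
ee_rot: [0.0, 0.999, -0.042, -0.0]
contact_force: [-0.9, -0.4, -0.3]
width: 0.0853
gripper_force: 0.0
```

apply_moves --steps '[0,0,1,0,0,0,3,0,0,0,6,0,0,0,9,0,0,0,12,0,0,0,15,0,0,0,16,0,0,0,16,0]'

```text
clock: 33.6
position: [0.4323, 0.3062, 0.2521]
ee_rot: [-0.002, 0.999, -0.042, 0.003]
contact_force: [0.3, -0.1, 1.0]
width: 0.0852
gripper_force: 0.0
```

```bash
python3 - <<'E'
from fit import *
s=get_state(); print(s['position'],s['contact_force'],s['width'],s['clock'])
c=calibration('wrist'); im=get_image('wrist')[:,:,::-1]; cv2.imwrite('pics/w16.png',im)
sc=get_image('scene')[:,:,::-1]; cv2.imwrite('pics/sc2.png',sc); a=cv2.imread('pics/scene0.png')
d=(cv2.absdiff(a,sc).max(2)>40).astype(np.uint8)
n,l,st,ce=cv2.connectedComponentsWithStats(d)
print([st[i].tolist() for i in range(1,n) if st[i][4]>12])
x0,y0=445,145
for im_ in(a,sc):
    m=cv2.inRange(cv2.cvtColor(im_,cv2.COLOR_BGR2GRAY)[140:190,450:485],0,45); x,y,w,h=cv2.boundingRect(m); print('dark bbox',x+450,y+140,w,h,cv2.countNonZero(m))
g=cv2.cvtColor(im,cv2.COLOR_BGR2GRAY); px=proj(c,[.431,.3041,.14]); print(px)
m=cv2.inRange(g,0,40); m[240:]=0
for q in cv2.findContours(m,cv2.RETR_EXTERNAL,cv2.CHAIN_APPROX_NONE)[0]:
    if cv2.contourArea(q)>80: print(cv2.boundingRect(q))
E
```

```text
[0.43232696 0.30617463 0.25213153] [ 0.31516957 -0.10211044  0.97878936] 0.08520943297696691 33.6
[[93, 0, 25, 25, 197], [157, 0, 402, 164, 19264], [535, 0, 32, 19, 214], [149, 6, 9, 15, 97], [323, 12, 29, 46, 594], [549, 15, 12, 11, 68], [525, 16, 17, 8, 95], [345, 65, 17, 5, 34], [469, 150, 8, 6, 18], [421, 165, 20, 37, 226], [442, 169, 60, 60, 1676]]
dark bbox 457 151 18 30 240
dark bbox 457 150 19 30 248
(np.float64(323.7510812881566), np.float64(188.0881586998937))
(376, 221, 22, 17)
(311, 166, 24, 39)
(566, 132, 33, 55)
(476, 0, 164, 48)
```

```bash
python3 -c "
from rig import *
print(sign_off())"
```

```text
the job is handed in; nothing more can be done
None
```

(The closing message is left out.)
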